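# Show the helper the missed mirror frame and the crate it goes into

### The arm

A 6-joint arm with a two-finger parallel gripper is mounted at the origin on the work surface. World frame = base frame: x ahead of the robot, y to its left, z up, the work surface at z = 0. Lengths are in m, angles in rad, forces in N, time in s.
With the tool pointing down it reaches from about 0.225 to 0.875 m from the base axis. Payload 3.4 kg.
Tool frame: the origin (TCP) lies between the finger pads, 19 mm behind the fingertips; this is the grasp point; z points along the fingers, y is the line along which they close (so a half turn about z gives the same grasp; the last joint's range is limited). The gripper opens to 85 mm and grips with 20 to 120 N. Pads are 22 mm wide; open, the fingers measure 114 mm over their backs; the gripper's body (76 mm by 85 mm) begins 54 mm behind the grasp point. The pads swing forward as they close: fully open they stand 13 mm farther back than shut.
Start: joints at [-1.315, 0.276, 1.505, -0, 1.361, -0.121], TCP at [0.212, -0.535, 0.25] pointing down, gripper open.
Joint ranges: [-2.89, 2.89], [-0.75, 2.08], [0.22, 2.7], [-1.18, 4.32], [0.11, 2.71], [-2.7, 2.7]. Speed limits (rad/s): [2.57, 2.57, 3.14, 3.14, 3.14, 3.14].

### API

Orientations are given as a unit quaternion [w, x, y, z].
In Python, from rig import manip gives the robot as it stands.
- The arm moves only by the shell command python3 -m handwheel 'ROWS' [FORCE]. ROWS is JSON, a list of rows, each an object with "translation": the shift along the tool's x, y, z in m, a list of three; "angular": the turn, a rotation vector about the tool's x, y, z in degrees, a list of three; "hand": the closure, from 0 (fully open) to 1 (shut). A call has 1 to 10 rows; each row shifts and turns the commanded pose from where the row before left it, along the tool's axes as they then stand; what a row does not reach is not made up. A row lasts 1/12 s, in which the tool goes at most 41.7 mm and 7.16 degrees, less where a joint would pass 70% of its speed; a pose out of reach is approached as far as the arm can. A call with a gripper value outside its range is refused whole. The fingers move at their own pace and stop on an object; FORCE is the grip in N (left out, the last holds). Time passes only in rows, so rows that do not move let the fingers close. It gives the time, the measured TCP pose, the force, the opening and the grip force at its end, in the units of the state.
- manip.get_state(): the state, without advancing time (a new reading comes with each control period).
- manip.get_image(name): name is "scene" or "top" or "wrist"; returns the picture (384x512x3 uint8, red, green, blue); there is no depth.
- manip.camera_info(name): a dict with "camera_matrix" (3x3 intrinsics, pixels), "k1" (the pictures are not rectified: a ray, as slopes to the right and down, at radius r is drawn at 1 + k1 r^2 times it, then the intrinsics apply), "eye" and "orientation" of the camera in the world; the wrist camera has in their place "tool_from_camera" (4x4, takes a point from camera to tool coordinates, whose origin is the TCP and whose axes are the flange's). Camera axes: x right, y down, z forward; pixel columns grow to the right and rows downward; lengths in m; the calibration is good to about 2 mm. A picture is of the moment at which its call begins: read the wrist's pose just before it. camera_info takes no time and is no camera call.
- manip.sign_off(): hands the job in; it is judged then, once.
The state is a dict: "clock": time; "qpos": joint angles; "qd": joint speeds; "effort": joint torques, N m; "position": TCP position; "ee_rot": TCP orientation; "contact_force": force on the tool from outside, world axes, zero at the start; "moment": the same for the moment, N m; "width": finger opening in m; "gripper_force": force on a finger pad.
Only numpy, scipy, OpenCV 4.12 (cv2) and the standard library are available. Lean on these libraries where they do the work, as an engineer would, in place of code of your own. Each camera call takes 0.05 s, during which the arm holds its last target. There are 200 camera calls.

### The job

Four plywood hand-mirror frames lie on the machine table, and one was missed at the cutter: its round head is still solid. Show the helper which one: point down at the middle of its head with the fingertips two or three centimetres above it, and keep still there for two seconds. Then point in the same way over the middle of the empty small crate, where it is to go, with the fingertips just above rim height, and finish while still pointing there; touch nothing at all, and keep well up when passing the other frames and the filled crate, so that you never point at them.

Things in the scene. Friction and masses are not known exactly. Their poses are not given: they have to be found in the camera images.
- frame_uncut: The missed one: birch plywood hand-mirror frame lying flat, 12 mm thick, whose round head, 100 mm across, is a solid disc without opening; otherwise like the others (handle 26 mm wide, ending 125 mm from the head's centre). Origin: centre of the head, on the underside (table level), so the face to point at is 12 mm above it; handle along its -x, roughly towards the robot.
- frame_a: Birch plywood hand-mirror frame lying flat, 12 mm thick: round head 100 mm across with a 62 mm round opening cut through its middle, and a straight handle 26 mm wide that ends 125 mm from the head's centre. Origin: centre of the head, on the underside (table level); the handle points along its -x, roughly towards the robot; z is up.
- frame_b: Birch plywood hand-mirror frame lying flat, 12 mm thick: round head 100 mm across with a 62 mm round opening cut through its middle, and a straight handle 26 mm wide that ends 125 mm from the head's centre. Origin: centre of the head, on the underside (table level); the handle points along its -x, roughly towards the robot; z is up.
- frame_c: Birch plywood hand-mirror frame lying flat, 12 mm thick: round head 100 mm across with a 62 mm round opening cut through its middle, and a straight handle 26 mm wide that ends 125 mm from the head's centre. Origin: centre of the head, on the underside (table level); the handle points along its -x, roughly towards the robot; z is up.
- crate_empty: The empty one of two small grey plastic crates, open on top, fixed on the table beyond the frames, left or right: 150 mm (its x) by 200 mm (its y), rim 75 mm high, walls and floor 4 mm. Origin: centre of its underside, at table level. Clutter around frames and crates is under 90 mm high; the fence behind the crates (from x = 0.78 m) is 175 mm high.
- crate_full: The other small grey crate, same make and size (150 by 200 mm, rim 75 mm high), filled with finished mirror frames lying flat in a stack, to 52 mm above the table. Origin: centre of its underside, at table level. Fingertips at 170 mm or higher pass well over everything between the frames and the crates.
There are look-alikes about, which are no part of the job. Leave any orange look-alike of the frame_uncut alone.

How it is judged:
On the way, in this order (a step that is already met when the one before it is completed fails the run):
1. the tool point stays just above the middle of the solid-headed frame (within 30 mm sideways, no more than 78 mm above the wood) for 1.5 s (horizontal distance between the grasp point and frame_uncut below 0.03 m and z of the grasp point in the frame of frame_uncut between 0.012 and 0.09 m), for 1.5 s.
2. then it stays just above the middle of the empty crate (within 50 mm sideways, no more than 75 mm above the rim) for 1 s (horizontal distance between the grasp point and crate_empty below 0.05 m and z of the grasp point in the frame of crate_empty between 0.012 and 0.15 m), for 1 s.
At the end, for the whole second after the job is handed in: The tool point (TCP) is still over the middle of the empty crate: within 50 mm sideways of its centre and no more than 75 mm above its rim; and all four frames lie within 4 mm of where they started (all of step 2 and distance of each of frame_uncut, frame_a, frame_b, frame_c from where it was at the start of the episode below 0.004 m); the robot touches nothing.
It fails at once if the arm or the fingers touch something (over 0.5 N) (contact force between any of the fingers, the arm and anything else above 0.5 N).
It fails at once if a frame is moved or lifted by more than 5 mm (distance of any of frame_uncut, frame_a, frame_b, frame_c from where it was at the start of the episode above 0.005 m).
It fails at once if the tool point comes low over the middle of one of the cut frames (within 30 mm sideways, no more than 78 mm above the wood) ((horizontal distance between the grasp point and frame_a below 0.03 m and z of the grasp point in the frame of frame_a between 0.012 and 0.09 m) or (horizontal distance between the grasp point and frame_b below 0.03 m and z of the grasp point in the frame of frame_b between 0.012 and 0.09 m) or (horizontal distance between the grasp point and frame_c below 0.03 m and z of the grasp point in the frame of frame_c between 0.012 and 0.09 m)).
It fails at once if the tool point comes low over the middle of the filled crate (within 50 mm sideways, no more than 75 mm above the rim) (horizontal distance between the grasp point and crate_full below 0.05 m and z of the grasp point in the frame of crate_full between 0.012 and 0.15 m).
It also fails if it takes over 42 s, if anything falls off the work surface, if the arm or the gripper's body presses on something with over 40 N, if the wrist force passes 120 N, or if a joint passes its speed limit or range.

## Working session

There is one attempt and no reset: what is moved stays moved. The work goes in short steps, Python scripts to look and compute and a shell command to move; the robot and the scene stay as the last step left them, time stands still between calls to the robot, and variables do not carry over. Pictures are saved under pics/ and viewed, at most 10 in all, crops included, and the job is handed in when it is done.

```bash
mkdir -p pics; cat > h.py <<'E'
import numpy as np,cv2
from rig import manip
from scipy.spatial.transform import Rotation as R
def w2l(q): return R.from_quat([q[1],q[2],q[3],q[0]]).as_matrix()
def px(name,u,v,z,st=None):
    c=manip.camera_info(name);K=np.array(c["camera_matrix"])
    d=np.array([(u-K[0,2])/K[0,0],(v-K[1,2])/K[1,1]]);s=d.copy()
    for _ in range(20): s=d/(1+c["k1"]*(s@s))
    r=np.array([s[0],s[1],1])
    if name=="wrist":
        T=np.array(c["tool_from_camera"]);M=w2l(st["ee_rot"])
        e=M@T[:3,3]+np.array(st["position"]);r=M@T[:3,:3]@r
    else:
        e=np.array(c["eye"]);o=np.array(c["orientation"]);r=(w2l(o) if o.size==4 else o.reshape(3,3))@r
    return e+r*(z-e[2])/r[2]
def snap(name,f):
    im=manip.get_image(name);cv2.imwrite("pics/"+f,im[:,:,::-1]);return im
E
python3 - <<'E'
from h import *
for n in("top","scene"): snap(n,n+"0.png");print(manip.camera_info(n))
s=manip.get_state();print({k:s[k] for k in("clock","position","ee_rot","width")})
print(w2l(s["ee_rot"]).round(3))
E
```

```text
{'camera_matrix': array([[497.34099532,   0.        , 258.00573616],
       [  0.        , 497.34099532, 190.43616788],
       [  0.        ,   0.        ,   1.        ]]), 'k1': -0.1936235764881749, 'eye': array([0.35815292, 0.00956459, 1.24226918]), 'orientation': array([ 0.02091177, -0.70372604,  0.70985186, -0.02104055])}
{'camera_matrix': array([[430.58399866,   0.        , 253.71744466],
       [  0.        , 430.58399866, 185.96209872],
       [  0.        ,   0.        ,   1.        ]]), 'k1': -0.04732443956098046, 'eye': array([0.83804201, 0.53753169, 1.02993988]), 'orientation': array([-0.09144439,  0.29820346,  0.9060855 , -0.28587004])}
{'clock': 0.1, 'position': array([ 0.21144597, -0.53422785,  0.24922803]), 'ee_rot': array([-8.36739804e-04,  9.82308790e-01,  1.87266491e-01, -5.36494343e-05]), 'width': 0.08554037785207862}
[[ 0.93   0.368 -0.   ]
 [ 0.368 -0.93   0.002]
 [ 0.    -0.002 -1.   ]]
```

View pics/top0.png

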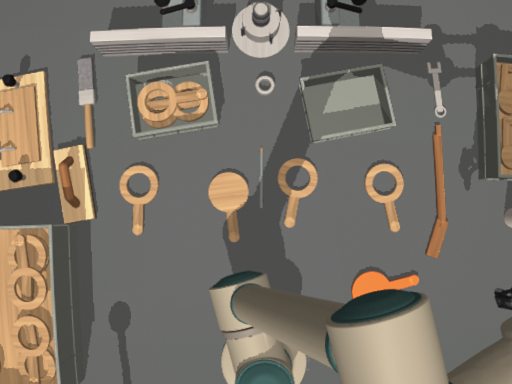

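View pics/scene0.png

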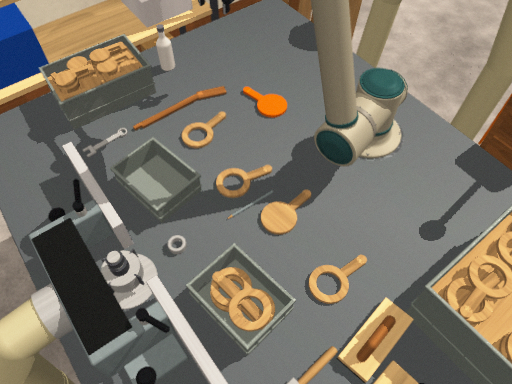

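Top view candidates are the solid wooden head (229,192), the cut frames (139,185), (298,178) and (384,183), and the orange solid look-alike (371,290). I choose (229,192). The empty crate is at about (347,103) and the full one at (172,99). I'll check the choice in one crop.

```bash
python3 - <<'E'
from h import *
im=cv2.imread("pics/top0.png")
cv2.imwrite("pics/crop0.png",cv2.resize(im[50:250,190:410],None,fx=3,fy=3,interpolation=cv2.INTER_CUBIC)[:600])
for n,u,v,z in(("uncut",229,192,.012),("a",139,185,.012),("b",298,178,.012),("c",384,183,.012),("empty",347,104,.075),("full",172,99,.075)):print(n,px("top",u,v,z).round(3))
print("scene uncut",px("scene",279,219,.012).round(3))
E
```

```text
uncut [0.428 0.081 0.012]
a [0.447 0.307 0.012]
b [ 0.461 -0.091  0.012]
c [ 0.447 -0.308  0.012]
empty [ 0.634 -0.207  0.075]
full [0.65  0.214 0.075]
scene uncut [0.43  0.092 0.012]
```

View pics/crop0.png

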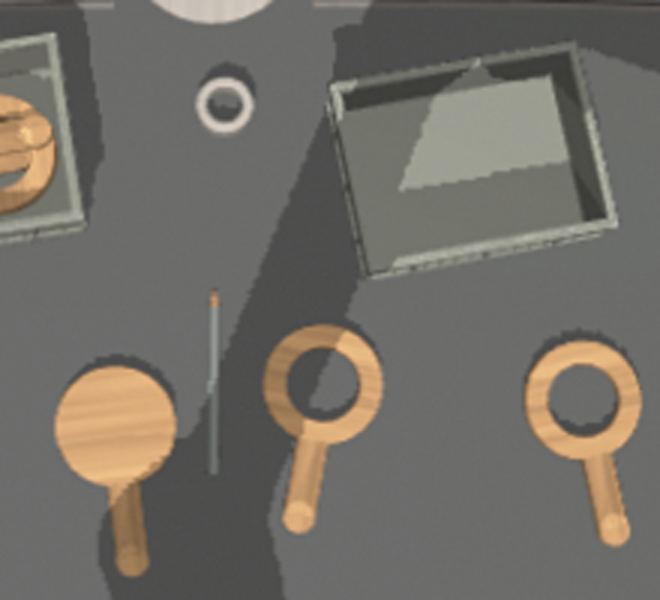

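The crop confirms a solid head centred at (228,192), with its three neighbours all open. The empty crate's rim centre is (347.5,103). I'll cross high at z 0.25, nearly closing the fingers on the way so they point.

```bash
r='{"translation":[0.0214,-0.0247,0],"angular":[0,0,0],"hand":0.9}'
python3 -m handwheel '[{"translation":[0.0214,-0.0247,0],"angular":[0,0,0],"hand":0.9},{"translation":[0.0214,-0.0247,0],"angular":[0,0,0],"hand":0.9},{"translation":[0.0214,-0.0247,0],"angular":[0,0,0],"hand":0.9},{"translation":[0.0214,-0.0247,0],"angular":[0,0,0],"hand":0.9},{"translation":[0.0214,-0.0247,0],"angular":[0,0,0],"hand":0.9},{"translation":[0.0214,-0.0247,0],"angular":[0,0,0],"hand":0.9},{"translation":[0.0214,-0.0247,0],"angular":[0,0,0],"hand":0.9},{"translation":[0.0214,-0.0247,0],"angular":[0,0,0],"hand":0.9},{"translation":[0.0214,-0.0247,0],"angular":[0,0,0],"hand":0.9},{"translation":[0.0214,-0.0247,0],"angular":[0,0,0],"hand":0.9}]' 20
```

```text
clock: 0.93
position: [0.3196, -0.2246, 0.2497]
ee_rot: [-0.0, 0.982, 0.187, -0.0]
contact_force: [0.9, 0.3, 0.1]
width: 0.0084
gripper_force: 0.0
```

```bash
python3 -m handwheel '[{"translation":[0.0214,-0.0247,0],"angular":[0,0,0],"hand":0.9},{"translation":[0.0214,-0.0247,0],"angular":[0,0,0],"hand":0.9},{"translation":[0.0214,-0.0247,0],"angular":[0,0,0],"hand":0.9},{"translation":[0.0214,-0.0247,0],"angular":[0,0,0],"hand":0.9},{"translation":[0.0214,-0.0247,0],"angular":[0,0,0],"hand":0.9},{"translation":[0.0214,-0.0247,0],"angular":[0,0,0],"hand":0.9},{"translation":[0.0214,-0.0247,0],"angular":[0,0,0],"hand":0.9},{"translation":[0.0214,-0.0247,0],"angular":[0,0,0],"hand":0.9},{"translation":[0.018,-0.02,0],"angular":[0,0,0],"hand":0.9},{"translation":[0,0,0],"angular":[0,0,0],"hand":0.9}]'
python3 - <<'E'
from h import *
s=manip.get_state();im=snap("wrist","w0.png");print(s["position"],s["clock"])
T=np.array(manip.camera_info("wrist")["tool_from_camera"]);print(T.round(3))
hs=cv2.HoughCircles(cv2.GaussianBlur(cv2.cvtColor(im,cv2.COLOR_RGB2GRAY),(5,5),0),cv2.HOUGH_GRADIENT,1.5,60,param2=40,minRadius=40,maxRadius=150)
for c in (hs[0] if hs is not None else []):print(c,px("wrist",c[0],c[1],.012,s).round(3))
E
```

```text
clock: 1.77
position: [0.4167, 0.0496, 0.2498]
ee_rot: [-0.001, 0.982, 0.19, 0.001]
contact_force: [0.3, 0.6, 0.6]
width: 0.0084
gripper_force: 0.0
[0.4166669  0.04964745 0.24977286] 1.7667
[[ 0.002 -0.958 -0.286  0.071]
 [ 1.     0.002  0.    -0.001]
 [ 0.    -0.286  0.958 -0.125]
 [ 0.     0.     0.     1.   ]]
[389.25 248.25 124.3 ] [ 0.366 -0.152  0.012]
[383.25 167.25  45.55] [ 0.457 -0.094  0.012]
[231.75 135.75  42.55] [0.424 0.083 0.012]
[36.75 45.75 50.05] [0.438 0.316 0.012]
[287.25 192.75  66.55] [ 0.386 -0.002  0.012]
[450.75 207.75 102.55] [ 0.443 -0.197  0.012]
```

View pics/w0.png

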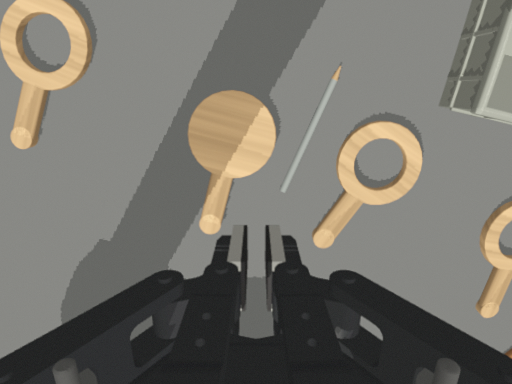

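The wrist view shows the solid head at (232,135), which maps to (0.424, 0.083). That agrees with the top view. I'll shift over it, then descend to TCP z 0.057, which puts the tips about 26 mm above the wood.

```bash
python3 -m handwheel '[{"translation":[0.0207,-0.0273,0],"angular":[0,0,0],"hand":0.9},{"translation":[0,0,0.035],"angular":[0,0,0],"hand":0.9},{"translation":[0,0,0.035],"angular":[0,0,0],"hand":0.9},{"translation":[0,0,0.035],"angular":[0,0,0],"hand":0.9},{"translation":[0,0,0.035],"angular":[0,0,0],"hand":0.9},{"translation":[0,0,0.025],"angular":[0,0,0],"hand":0.9},{"translation":[0,0,0.017],"angular":[0,0,0],"hand":0.9},{"translation":[0,0,0.010],"angular":[0,0,0],"hand":0.9},{"translation":[0,0,0],"angular":[0,0,0],"hand":0.9},{"translation":[0,0,0],"angular":[0,0,0],"hand":0.9}]'
python3 - <<'E'
from h import *
s=manip.get_state();snap("wrist","w1.png");print(s["position"])
E
```

```text
clock: 2.65
position: [0.4242, 0.0777, 0.0577]
ee_rot: [0.0, 0.982, 0.187, -0.001]
contact_force: [0.4, 0.6, -0.1]
width: 0.0087
gripper_force: 0.0
[0.4242081  0.07772245 0.05765254]
```

View pics/w1.png

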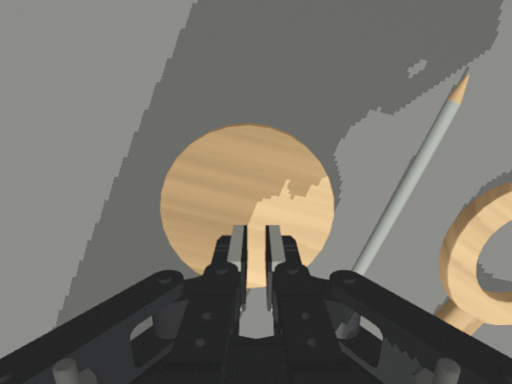

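The head is centred at (248,205), and the tips are over its middle to within about 6 mm. Now I'll hold still for 2.5 s.

```bash
python3 -m handwheel '[{"translation":[0,0,0],"angular":[0,0,0],"hand":0.9},{"translation":[0,0,0],"angular":[0,0,0],"hand":0.9},{"translation":[0,0,0],"angular":[0,0,0],"hand":0.9},{"translation":[0,0,0],"angular":[0,0,0],"hand":0.9},{"translation":[0,0,0],"angular":[0,0,0],"hand":0.9},{"translation":[0,0,0],"angular":[0,0,0],"hand":0.9},{"translation":[0,0,0],"angular":[0,0,0],"hand":0.9},{"translation":[0,0,0],"angular":[0,0,0],"hand":0.9},{"translation":[0,0,0],"angular":[0,0,0],"hand":0.9},{"translation":[0,0,0],"angular":[0,0,0],"hand":0.9}]' >/dev/null
python3 -m handwheel '[{"translation":[0,0,0],"angular":[0,0,0],"hand":0.9},{"translation":[0,0,0],"angular":[0,0,0],"hand":0.9},{"translation":[0,0,0],"angular":[0,0,0],"hand":0.9},{"translation":[0,0,0],"angular":[0,0,0],"hand":0.9},{"translation":[0,0,0],"angular":[0,0,0],"hand":0.9},{"translation":[0,0,0],"angular":[0,0,0],"hand":0.9},{"translation":[0,0,0],"angular":[0,0,0],"hand":0.9},{"translation":[0,0,0],"angular":[0,0,0],"hand":0.9},{"translation":[0,0,0],"angular":[0,0,0],"hand":0.9},{"translation":[0,0,0],"angular":[0,0,0],"hand":0.9}]' >/dev/null
python3 -m handwheel '[{"translation":[0,0,0],"angular":[0,0,0],"hand":0.9},{"translation":[0,0,0],"angular":[0,0,0],"hand":0.9},{"translation":[0,0,0],"angular":[0,0,0],"hand":0.9},{"translation":[0,0,0],"angular":[0,0,0],"hand":0.9},{"translation":[0,0,0],"angular":[0,0,0],"hand":0.9},{"translation":[0,0,0],"angular":[0,0,0],"hand":0.9},{"translation":[0,0,0],"angular":[0,0,0],"hand":0.9},{"translation":[0,0,0],"angular":[0,0,0],"hand":0.9},{"translation":[0,0,0],"angular":[0,0,0],"hand":0.9},{"translation":[0,0,0],"angular":[0,0,0],"hand":0.9}]'
```

```text
clock: 5.2
position: [0.4247, 0.0786, 0.058]
ee_rot: [0.0, 0.982, 0.187, 0.0]
contact_force: [0.9, -0.4, -0.0]
width: 0.0085
gripper_force: 0.0
```

```bash
python3 -m handwheel '[{"translation":[0,0,-0.03],"angular":[0,0,0],"hand":0.9},{"translation":[0,0,-0.03],"angular":[0,0,0],"hand":0.9},{"translation":[0,0,-0.03],"angular":[0,0,0],"hand":0.9},{"translation":[0,0,-0.03],"angular":[0,0,0],"hand":0.9},{"translation":[0,0,-0.03],"angular":[0,0,0],"hand":0.9},{"translation":[0,0,-0.03],"angular":[0,0,0],"hand":0.9},{"translation":[0,0,0],"angular":[0,0,0],"hand":0.9},{"translation":[0.0084,0.0312,0],"angular":[0,0,0],"hand":0.9},{"translation":[0.0084,0.0312,0],"angular":[0,0,0],"hand":0.9},{"translation":[0.0084,0.0312,0],"angular":[0,0,0],"hand":0.9}]'
python3 -m handwheel '[{"translation":[0.0084,0.0312,0],"angular":[0,0,0],"hand":0.9},{"translation":[0.0084,0.0312,0],"angular":[0,0,0],"hand":0.9},{"translation":[0.0084,0.0312,0],"angular":[0,0,0],"hand":0.9},{"translation":[0.0084,0.0312,0],"angular":[0,0,0],"hand":0.9},{"translation":[0.0084,0.0312,0],"angular":[0,0,0],"hand":0.9},{"translation":[0.0084,0.0312,0],"angular":[0,0,0],"hand":0.9},{"translation":[0.0084,0.0312,0],"angular":[0,0,0],"hand":0.9},{"translation":[0.0084,0.0312,0],"angular":[0,0,0],"hand":0.9},{"translation":[0,0,0],"angular":[0,0,0],"hand":0.9},{"translation":[0,0,0],"angular":[0,0,0],"hand":0.9}]'
python3 - <<'E'
from h import *
s=manip.get_state();snap("wrist","w2.png");print(s["position"])
print(px("top",347.5,102.8,.075))
E
```

```text
clock: 6.03
position: [0.4828, 0.0004, 0.2379]
ee_rot: [0.0, 0.982, 0.188, 0.0]
contact_force: [1.2, 0.5, -0.0]
width: 0.0085
gripper_force: 0.0
clock: 6.87
position: [0.6371, -0.2078, 0.2359]
ee_rot: [-0.001, 0.982, 0.186, -0.001]
contact_force: [-0.7, 1.3, -0.4]
width: 0.0085
gripper_force: 0.0
[ 0.63714314 -0.20778729  0.23593767]
[ 0.63690146 -0.2081514   0.075     ]
```

View pics/w2.png

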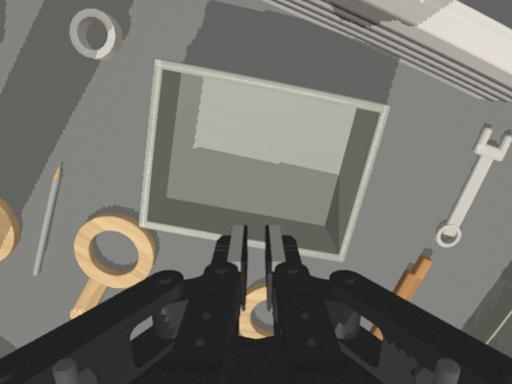

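The empty crate's rim corners are at (158,63), (387,107), (342,258) and (142,225). I'll verify its centre, then descend.

```bash
python3 - <<'E'
from h import *
s=manip.get_state()
print(np.mean([px("wrist",u,v,.075,s) for u,v in((158,63),(387,107),(342,258),(142,225))],0))
E
python3 -m handwheel '[{"translation":[0,0,0.025],"angular":[0,0,0],"hand":0.9},{"translation":[0,0,0.025],"angular":[0,0,0],"hand":0.9},{"translation":[0,0,0.025],"angular":[0,0,0],"hand":0.9},{"translation":[0,0,0.02],"angular":[0,0,0],"hand":0.9},{"translation":[0,0,0.015],"angular":[0,0,0],"hand":0.9},{"translation":[0,0,0.01],"angular":[0,0,0],"hand":0.9},{"translation":[0,0,0.003],"angular":[0,0,0],"hand":0.9},{"translation":[0,0,0],"angular":[0,0,0],"hand":0.9},{"translation":[0,0,0],"angular":[0,0,0],"hand":0.9},{"translation":[0,0,0],"angular":[0,0,0],"hand":0.9}]'
python3 -m handwheel '[{"translation":[0,0,0],"angular":[0,0,0],"hand":0.9},{"translation":[0,0,0],"angular":[0,0,0],"hand":0.9},{"translation":[0,0,0],"angular":[0,0,0],"hand":0.9},{"translation":[0,0,0],"angular":[0,0,0],"hand":0.9},{"translation":[0,0,0],"angular":[0,0,0],"hand":0.9},{"translation":[0,0,0],"angular":[0,0,0],"hand":0.9},{"translation":[0,0,0],"angular":[0,0,0],"hand":0.9},{"translation":[0,0,0],"angular":[0,0,0],"hand":0.9},{"translation":[0,0,0],"angular":[0,0,0],"hand":0.9},{"translation":[0,0,0],"angular":[0,0,0],"hand":0.9}]'
python3 -m handwheel '[{"translation":[0,0,0],"angular":[0,0,0],"hand":0.9},{"translation":[0,0,0],"angular":[0,0,0],"hand":0.9},{"translation":[0,0,0],"angular":[0,0,0],"hand":0.9},{"translation":[0,0,0],"angular":[0,0,0],"hand":0.9},{"translation":[0,0,0],"angular":[0,0,0],"hand":0.9},{"translation":[0,0,0],"angular":[0,0,0],"hand":0.9},{"translation":[0,0,0],"angular":[0,0,0],"hand":0.9},{"translation":[0,0,0],"angular":[0,0,0],"hand":0.9},{"translation":[0,0,0],"angular":[0,0,0],"hand":0.9},{"translation":[0,0,0],"angular":[0,0,0],"hand":0.9}]'
```

```text
[ 0.63621678 -0.20759351  0.075     ]
clock: 7.75
position: [0.6377, -0.2066, 0.1165]
ee_rot: [0.001, 0.982, 0.187, 0.001]
contact_force: [-0.4, 0.6, 0.5]
width: 0.0088
gripper_force: 0.0
clock: 8.58
position: [0.637, -0.2065, 0.115]
ee_rot: [0.0, 0.982, 0.187, -0.0]
contact_force: [1.2, 0.0, 0.1]
width: 0.0087
gripper_force: 0.0
clock: 9.42
position: [0.6369, -0.2065, 0.115]
ee_rot: [0.0, 0.982, 0.187, -0.0]
contact_force: [0.0, 0.0, -0.4]
width: 0.0083
gripper_force: 0.0
```

The crate centre measured (0.636, -0.208), so the tool is within 2 mm of it. It has been held there for over 1.6 s, so I'm handing in.

```bash
python3 -c "
from rig import manip
print(manip.sign_off())"
```

```text
the job is handed in; nothing more can be done
None
```

I pointed at the uncut frame for about 2.5 s, then over the middle of the empty crate, and handed the job in still pointing there; no contact showed in the readings, and the hand-in returned no verdict.

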